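# Take a bread roll from the covered keeper with tongs

## Robot

A 6-joint arm with a two-finger parallel gripper is mounted at the origin on the work surface. World frame = base frame: x ahead of the robot, y to its left, z up, the work surface at z = 0. Lengths are in mm, angles in rad, forces in N, time in s.
With the tool pointing down it reaches from about 350 to 725 mm from the base axis. Payload 6 kg.
Tool frame: the origin (TCP) lies midway between the tips of the shut fingers; the grasp point (between the pads) lies 19 mm behind it (r.grasp_offset is the distance from the TCP to the grasp point, in mm); z points along the fingers, y is the direction in which the jaws open and shut (so a half turn about z gives the same grasp; the last joint's range is limited). The gripper opens to 85 mm and grips with 20 to 120 N. Pads are 22 mm wide; open, the fingers measure 114 mm over their backs; the gripper's body (76 mm by 85 mm) begins 54 mm behind the grasp point. The pads swing forward as they close: fully open they stand 13 mm farther back than shut.
Start: joints at [0.334, 0.04, 0.085, 0, -1.615, -0.334], TCP at [599.978, 0.018, 231.261] pointing down, gripper open.
Joint ranges: [-2.56, 2.56], [-1.29, 2.01], [-1.08, 1.49], [-3.29, 1.98], [-2.81, -0.18], [-2.99, 2.99]. Speed limits (rad/s): [2.57, 2.57, 3.01, 3.14, 3.14, 3.14].

## Interface

Orientations are given as a unit quaternion [w, x, y, z].
In Python, from bench import r gives the robot as it stands. The module is installed in compiled form; this text tells all that it offers.
- The arm moves only by the tool carry_out, never from a script. Its argument "plan" is a list that holds one entry, the list of rows, each a list of 5 numbers: the opening in per cent of the stroke, from 0 (shut) to 100 (fully open), then the shift along the tool's x, y, z in m, then the turn about the tool's z in degrees. In form: [[[fingers, dx, dy, dz, spin], ...]]. A call has 1 to 10 rows; each row is the pose to reach, as a shift and turn from the pose measured when the call began, along the tool's axes at that moment; what a row does not reach only later rows make up. A row lasts 1/12 s, in which the tool goes at most 41.7 mm and 7.16 degrees, less where a joint would pass 70% of its speed; a pose out of reach is approached as far as the arm can. A call with a gripper value outside its range is refused whole. The fingers move at their own pace and stop on an object; "force" is the grip in N (left out, the last holds). Time passes only in rows, so rows that repeat a pose let the fingers close. It gives the time, the measured TCP pose, the force and the opening at its end, in the units of the state.
- r.state(): the state, without advancing time (a new reading comes with each control period).
- r.read_camera(name): name is "scene" or "side" or "wrist"; returns (picture, depth): 420x560x3 uint8, blue, green, red; 420x560 float32, mm along the optical axis (not along the pixel's ray), 0 where there is no reading.
- r.get_calibration(name): a dict with "mtx" (3x3 intrinsics, pixels), "rvec" (rotation vector, rad) and "tvec" (3), from world to camera coordinates, as OpenCV has them. Camera axes: x right, y down, z forward; pixel columns grow to the right and rows downward; lengths in mm; the calibration is good to about 2 mm. A picture is of the moment at which its call begins: read the wrist's pose just before it. get_calibration takes no time and is no camera call; for the wrist camera it gives the pose at the moment of the call.
- r.close_job(): hands the job in, once; it reports no verdict.
Trained networks look in the newest picture that a camera, given by its name, has taken for a name from the list of things; names that differ only in an ending like _2 or _b are one class to them, and where a whole thing is asked for, a point or a joint stands for the part that bears it (a point fixed in the world has none). Each returns a list of dicts, best first, with "score" (0 to 1); they miss things now and then, are a little off and sometimes report something else, mostly with a low value. They report only what shows in the picture. A call takes as long as a camera call. They do not tell look-alikes from the thing itself.
- r.search_frame(camera, name): "location" ([column, row] in pixels, amid what is visible of it).
- r.place_of(camera, name): "location" ([column, row] in pixels: a listed point, or the origin of a listed thing).
The state is a dict: "t": time; "q": joint angles; "joint_vel": joint speeds; "joint_efforts": joint torques, N m; "tcp_pos": TCP position; "tool_rot": TCP orientation; "force": force on the tool from outside, world axes, zero at the start; "torque": the same for the moment, N m; "grip_width": finger opening in mm.
Only numpy, scipy, OpenCV 4.12 (cv2) and the standard library are available. Lean on these libraries where they do the work, as an engineer would, in place of code of your own. Each camera call takes 0.05 s, during which the arm holds its last target.

## Task

Unlock the clear sliding cover of the bread-roll keeper by turning its knob counter-clockwise, and slide the cover fully open. Then pick up the steel tongs, close them on the bread roll (never touch the roll with the gripper's own fingers) and lift it with the tongs. Finish still holding it there in the closed tongs, the roll at least 15 cm above the counter and touching nothing else, and leave the mug, dripper, creamer, spoon and sugar jar where they are.

Things in the scene. Friction and masses are not known exactly. Their poses are not given: they have to be found in the camera images.
- keeper: Roll keeper, fixed: wooden board (x -60 to +130, y -90 to +260 mm, 10 mm thick) with a white round dish 84 mm across, top 30 mm above the counter. Origin: on the counter under the dish's centre. A rail runs along y at x +98 mm, 62 mm up. A wooden end panel (y -80 mm, 10 mm thick, x -52 to +72 mm, top 85 mm up) closes the -y end.
- cover (a joint): How far the clear plastic cover has slid open along the keeper's +y, m: 0 closed over the roll, 0.165 fully open at its stop. Sliding takes 2 to 3 N. It hangs on a grey block (34 x 56 mm, top 84 mm up) that rides the rail and carries the knob. With the knob locked, its lug bears on a fixed steel stop arm (keeper x +106 to +133, y +37 to +49 mm, top 97 mm up) after 4 mm.
- knob (a joint): Angle of the black locking knob, rad: 0 to 0.15 locked, growing counter-clockwise seen from above, 1.57 its stop. The cover is free from about 1.1 on; 1.3 or more is well clear of the stop. Turning takes about 0.05 N m. It stays where it is left.
- knob_grip (a point): Grip point on the knob's vertical axis, 119 mm above the counter. Turns with the knob: the grip bar (42 long, 13 wide, 100 to 130 mm above the counter) lies along its x; at angle 0 that is the keeper's x, and turning takes +x towards the keeper's +y. Below it a lug (20 mm wide) sticks out 33 mm to its +y, top 97 mm up. The knob moves with the cover, which can be pushed along by it.
- roll: Small round bread roll, 47 mm across (widest 18 mm up), 38 mm tall, 28 to 56 g, lying on the dish. Origin: centre of its underside.
- roll_center (a point): Centre of the roll, 19 mm above its underside (49 mm above the counter on the dish).
- tongs: Steel spring tongs 190 mm long, 75 g, loose, lying level on the rest; two strip arms (16 mm tall, 4 mm thick) close in the level plane. Origin: mid height, midway between the open arms at the grip place, 50 mm above the counter on the rest; +x to the jaws, z up. Here the open arms measure 56 mm over their outsides. The +y arm belongs to this body; the -y arm is hinged.
- tongs_arm (a joint): Angle of the tongs' hinged arm, rad: 0 fully open, about 0.2 closed on the roll, 0.42 its stop.
- rest: Dark wooden tongs rest, fixed: two upright cross bars 42 mm tall and 10 mm thick, at x -62 mm (85 mm wide) and x +48 mm (110 mm wide), on a base 60 mm wide and 6 mm thick. Origin: on the counter, under the tongs' grip place; its +x as the tongs'. Between the bars the fingers have room.
- mug: Teal ceramic mug, 82 mm across, 92 mm tall, a bystander. Origin: centre of its underside.
- dripper: Clear plastic dripper cone, 112 mm across, 73 mm tall, a bystander. Origin: centre of its underside.
- creamer: Small glass creamer with a steel cap, 56 mm across, 85 mm tall, a bystander. Origin: centre of its underside.
- spoon: Stainless measuring spoon, 150 mm long, lying flat, a bystander. Origin: middle of its underside.
- sugar_jar: Glass jar with a wooden cap, 76 mm across, 115 mm tall, a bystander. Origin: centre of its underside.
- cover_top (a point): Point on top of the cover, 88 mm above the counter, above the dish's centre when closed; moves with the cover, axes as the keeper's. From it the cover reaches x -55 to +58, y -68 to +68 mm; it has a top, a wall on the -x side and one on the +y side, 14 mm above the counter at their foot; the -y end is open.
- tongs_jaws (a point): Middle between the open jaws, at tongs x +80 mm. Jaws: scoops 30 mm tall (z +-15 mm), 40 mm long, 80 mm apart inside when open. Squeezing both arms across y at the tongs' origin closes them; the jaws move twice as far: width 56 mm over the arms = open, 51 mm = 70 mm between the jaws, about 40 mm = closed on the roll. Squeezed evenly, both arms move alike.
- tongs_pivot (a point): Pivot and spring end of the tongs, a 24 mm round at tongs x -80 mm. At the tongs' origin the spring pushes back with about 1.5 N when open, 3 to 4 N at 51 mm and about 8 N closed on the roll, so half-closed tongs stay in the fingers.
Mind the look-alikes: they are no part of the job. Leave any orange look-alike of the tongs alone.

How it is judged (in metres and radians):
On the way, in this order (a step that is already met when the one before it is completed fails the run):
1. the knob is turned counter-clockwise until the cover is free (value of joint knob above 1.1 rad), for 0.1 s.
2. the cover is slid open (value of joint cover above 0.145 m), for 0.1 s.
3. the tongs are lifted off their rest by the gripper (distance of tongs from where it was at the start of the episode above 0.03 m and height (world z) of tongs above 0.07 m and contact force between the fingers and tongs above 0.5 N), for 0.1 s.
4. the tongs are closed on the roll (contact force between tongs and roll above 0.5 N and value of joint tongs_arm above 0.12 rad), for 0.1 s.
At the end, for the whole second after the job is handed in: The roll hangs still in the closed tongs, held by the gripper: its centre over 15 cm above the counter, pressed by the tongs, touching neither fingers, arm nor keeper; the tongs touch neither keeper nor rest; the cover is still open (over 145 of 165 mm) (all of step 4 and height (world z) of roll_center above 0.15 m and contact force between the fingers and tongs above 0.5 N and contact force between each of the arm, the fingers and roll below 0.2 N and contact force between keeper and roll below 0.1 N and contact force between each of keeper, rest and tongs below 0.1 N and value of joint cover above 0.145 m and linear speed of roll below 0.05 m/s); the arm keeps its last pose, push and grip.
It fails at once if the fingers touch the roll (contact force between the fingers and roll above 0.5 N).
It fails at once if a bystander is shoved more than 4 cm (distance of any of mug, dripper, creamer, spoon, sugar_jar from where it was at the start of the episode above 0.04 m).
It also fails if it takes over 64 s, if anything falls off the work surface, if the arm or the gripper's body presses on something with over 40 N, if the wrist force passes 120 N, or if a joint passes its speed limit or range.

## Working session

There is one attempt and no reset: what is moved stays moved. The work goes in short steps, Python scripts to look and compute and a tool call to move; the robot and the scene stay as the last step left them, time stands still between calls to the robot, and variables do not carry over. Pictures are saved under pics/ and viewed, and the job is handed in when it is done.

Besides the shell and the picture viewer there is one more tool, called after "Emit:" in YAML: its name, and indented under it one key for each argument. carry_out: Moves the arm, as the interface text tells. Its arguments: {"type":"object","properties":{"plan":{"type":"array"},"force":{"type":"number"}},"required":["plan"]}

```bash
mkdir -p pics
cat > h.py <<'E'
import numpy as np, cv2
from bench import r
from scipy.spatial.transform import Rotation as R
def cal(n):
    c=r.get_calibration(n); M=np.array(c['mtx'],float); Rm=cv2.Rodrigues(np.array(c['rvec'],float))[0]; t=np.array(c['tvec'],float).ravel(); return M,Rm,t
def ray(n,uv,z=None,depth=None,c=None):
    M,Rm,t=c or cal(n); d=np.linalg.inv(M)@np.array([uv[0],uv[1],1.])
    o=-Rm.T@t; w=Rm.T@d
    if depth is not None: return o+w*depth
    return o+w*(z-o[2])/w[2]
def proj(n,P,c=None):
    M,Rm,t=c or cal(n); p=M@(Rm@np.array(P,float)+t); return p[:2]/p[2]
E
cat > a.py <<'E'
from h import *
s=r.state(); print(s['t'],s['tcp_pos'],s['tool_rot'],s['grip_width'],s['force'])
for n in ['scene','side','wrist']:
    p,d=r.read_camera(n); cv2.imwrite(f'pics/{n}0.png',p); np.save(f'd_{n}.npy',d)
    M,Rm,t=cal(n); print(n,M[0,0],-Rm.T@t, Rm[2])
E
python3 a.py
```

```text
0.0 [5.99671720e+02 5.82651300e-02 2.30283349e+02] [ 6.59146247e-04  7.07107453e-01 -7.07105568e-01 -5.76125791e-04] 85.1393121029326 [-0.85719504  0.30169225 -0.094642  ]
scene 408.64781996418105 [1370.41397158 -290.52761722  931.22068108] [-0.67710129  0.2046613  -0.70685755]
side 430.55332581157967 [  451.60529533 -1021.5431646    809.90851522] [ 0.08454681  0.80183778 -0.59153023]
wrist 372.9725823592007 [601.73709275 -68.50397955 372.91676068] [-5.74170479e-04  2.71051543e-01 -9.62564663e-01]
```

View pics/scene0.png

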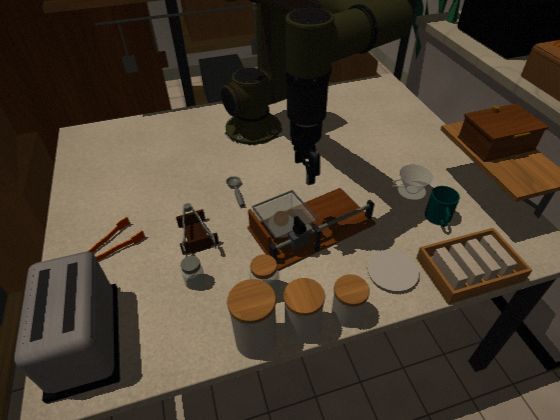

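View pics/side0.png

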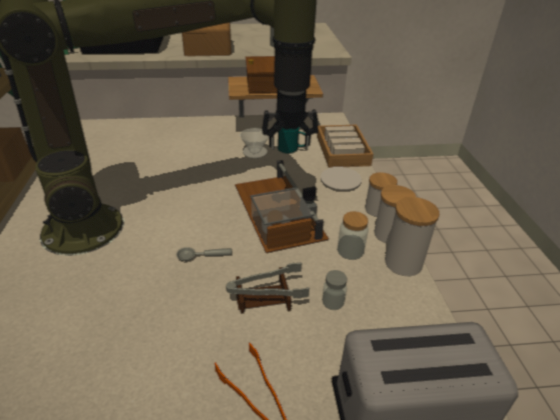

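View pics/wrist0.png

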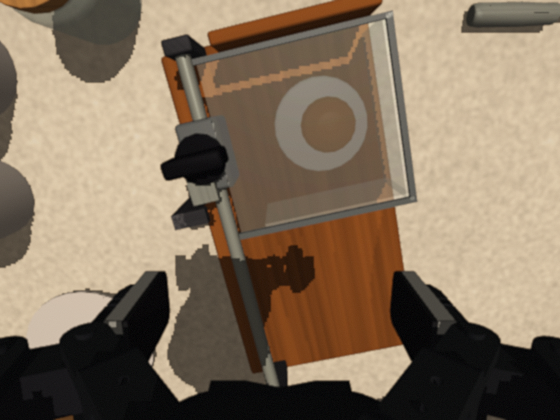

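```bash
cat > b.py <<'E'
from h import *
Z=dict(keeper=0,knob_grip=119,roll_center=49,tongs=50,tongs_jaws=50,tongs_pivot=50,rest=0,cover_top=88,mug=0,dripper=0,creamer=0,spoon=0,sugar_jar=0)
for n in ['scene','side']:
    for k,z in Z.items():
        try:
            for o in r.place_of(n,k)[:3]:
                print(n,k,np.round(o['location']),round(o['score'],2),ray(n,o['location'],z).round(0))
        except Exception as e: print(n,k,e)
E
python3 b.py
```

```text
scene knob_grip [296. 223.] 0.79 [656. -39. 119.]
scene tongs [194. 224.] 0.72 [ 509. -306.   50.]
scene tongs_jaws [134. 230.] 0.56 [ 476. -476.   50.]
scene tongs_jaws [200. 248.] 0.53 [ 603. -303.   50.]
scene tongs_pivot [186. 206.] 0.74 [ 426. -317.   50.]
scene tongs_pivot [ 82. 260.] 0.72 [ 546. -617.   50.]
scene rest [194. 239.] 0.63 [ 518. -316.    0.]
scene rest [279. 230.] 0.44 [564. -60.   0.]
scene cover_top [280. 210.] 0.66 [564. -58.  88.]
scene cover_top [197. 239.] 0.57 [ 604. -304.   88.]
scene cover_top [186. 209.] 0.55 [ 478. -318.   88.]
scene mug [438. 221.] 0.69 [678. 420.   0.]
scene dripper [411. 188.] 0.76 [518. 419.   0.]
scene creamer [192. 283.] 0.85 [ 676. -343.    0.]
scene spoon [236. 194.] 0.47 [ 364. -149.    0.]
scene sugar_jar [263. 289.] 0.94 [ 754. -164.    0.]
scene sugar_jar [201. 248.] 0.22 [ 562. -301.    0.]
side keeper [278. 232.] 0.71 [569. -63.   0.]
side knob_grip [308. 192.] 0.68 [654. -39. 119.]
side tongs [255. 391.] 0.69 [ 470. -579.   50.]
side tongs_jaws [236. 365.] 0.95 [ 436. -521.   50.]
side tongs_jaws [296. 280.] 0.63 [ 585. -307.   50.]
side tongs_pivot [309. 192.] 0.74 [676.  60.  50.]
side tongs_pivot [230. 284.] 0.69 [ 427. -304.   50.]
side tongs_pivot [208. 255.] 0.24 [ 374. -202.   50.]
side rest [266. 296.] 0.6 [ 515. -306.    0.]
side cover_top [278. 204.] 0.92 [570. -46.  88.]
side mug [289. 149.] 0.88 [662. 425.   0.]
side dripper [252. 153.] 0.79 [518. 406.   0.]
side creamer [329. 303.] 0.92 [ 664. -340.    0.]
side spoon [206. 255.] 0.61 [ 362. -144.    0.]
side sugar_jar [350. 250.] 0.83 [ 758. -159.    0.]
```

The scene and side views show the keeper near (568,-60), with the knob at scene pixel (296,223). The steel tongs are on the rest near (515,-306). The orange look-alike is far left and I'll leave it alone. The wrist view shows the rail, the knob at (200,160) and the dish at (322,124). Next I'll measure precisely.

```bash
cat > c.py <<'E'
from h import *
n='wrist'
p,d=r.read_camera(n); c=cal(n)
for k,z in dict(keeper=0,knob_grip=119,roll_center=49,cover_top=88).items():
    for o in r.place_of(n,k)[:2]:
        print(k,np.round(o['location']),round(o['score'],2),ray(n,o['location'],z).round(1))
# rail ends / cover corners/ knob bar
for nm,uv,z in [('rail1',(188,62),62),('rail2',(262,350),62),('dishc',(322,124),30),('covA',(391,13),88),('covB',(412,200),88),('covC',(243,235),88),('bar1',(165,168),130),('bar2',(224,156),130),('board-corner',(405,343),10)]:
    print(nm,ray(n,uv,z,c=c).round(1), 'depth pt',ray(n,uv,depth=d[uv[1],uv[0]],c=c).round(1))
# depth: points with z in 112..140 (knob bar), 
M,Rm,t=c
v,u=np.mgrid[0:270,0:560]; D=d[:270]
P=(np.stack([(u-M[0,2])/M[0,0]*D,(v-M[1,2])/M[1,1]*D,D],-1)-t)@Rm
m=(D>0)&(P[...,2]>112)&(P[...,2]<140)&(u<260)&(v>100)&(v<220)
q=P[m]; print(len(q),q.mean(0),q.min(0),q.max(0),np.percentile(q[:,2],[10,50,90]))
rc=cv2.minAreaRect(q[:,:2].astype(np.float32)); print(rc)
m=(D>0)&(P[...,2]>22)&(P[...,2]<38)&(u>250)&(u<380)&(v>60)&(v<180)
print('dish',P[m].mean(0) if m.any() else None,m.sum())
cv2.imwrite('pics/knobz.png',cv2.resize(p[90:230,130:270],None,fx=4,fy=4))
E
python3 c.py
```

```text
keeper [319. 121.] 0.81 [563.5 -54.8   0. ]
keeper [333. 129.] 0.55 [549.8 -47.2   0. ]
knob_grip [199. 162.] 0.71 [656.9 -32.3 119. ]
cover_top [329. 129.] 0.78 [565.1 -52.2  88. ]
cover_top [320. 120.] 0.44 [571.7 -58.7  88. ]
rail1 [ 673.3 -102.    62. ] depth pt [ 672.  -101.4   67.7]
rail2 [619.1 158.6  62. ] depth pt [618.8 154.1  68.3]
dishc [563.8 -53.4  30. ] depth pt [570.  -55.9  86.1]
covA [ 524.8 -130.8   88. ] depth pt [ 524.9 -130.6   88.7]
covB [497.5   2.5  88. ] depth pt [497.2   2.7  87.2]
covC [631.6  31.6  88. ] depth pt [631.5  31.4  88.6]
bar1 [677.2 -29.7 130. ] depth pt [677.5 -29.6 129. ]
bar2 [638.1 -37.6 130. ] depth pt [639.5 -36.4 120.5]
board-corner [461.1 187.5  10. ] depth pt [559.3   8.8 263.8]
1342 [658.35870648 -32.4445693  127.89146085] [638.67219247 -42.04436356 112.04153554] [680.61873453 -21.30979855 131.27771071] [125.42094839 128.83729967 129.95123613]
((659.5487060546875, -31.606002807617188), (41.68547058105469, 13.099292755126953), 13.911510467529297)
dish None 0
```

View pics/knobz.png

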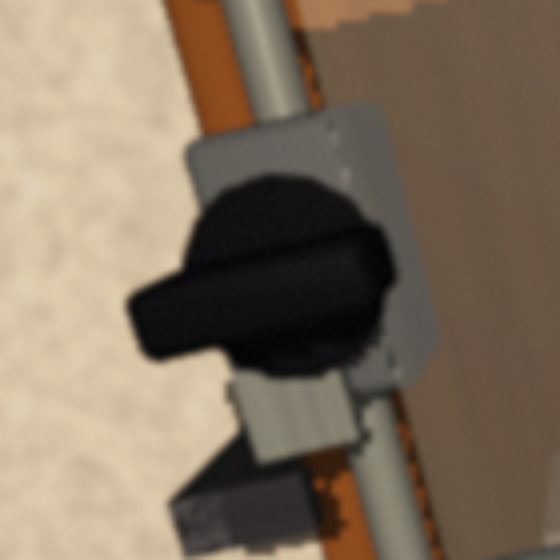

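Emit:
carry_out:
  plan:
    - [[60,0.032,-0.0595,0.06,76.5],[60,0.032,-0.0595,0.06,76.5],[60,0.032,-0.0595,0.06,76.5],[60,0.032,-0.0595,0.06,76.5],[60,0.032,-0.0595,0.06,76.5],[60,0.032,-0.0595,0.06,76.5],[60,0.032,-0.0595,0.06,76.5],[60,0.032,-0.0595,0.06,76.5],[60,0.032,-0.0595,0.06,76.5],[60,0.032,-0.0595,0.06,76.5]]
  force: 30

```text
t: 2.53
tcp_pos: [659.5, -32.0, 171.2]
tool_rot: [-0.0, -0.157, 0.988, -0.0]
force: [0.3, 1.1, 0.5]
grip_width: 51.4
```

```bash
cat > s.py <<'E'
import sys
from h import *
# usage: s.py x y z yaw_of_tool_y(deg)
s=r.state(); q=s['tool_rot']; Rm=R.from_quat([q[1],q[2],q[3],q[0]]).as_matrix(); p=np.array(s['tcp_pos'])
yy=np.degrees(np.arctan2(Rm[1,1],Rm[0,1]))
print('t',round(s['t'],2),'tcp',p.round(1),'tooly',round(yy,1),'z',Rm[:,2].round(3),'w',round(s['grip_width'],1),'F',np.round(s['force'],1),'T',np.round(s['torque'],2),'q',np.round(s['q'],2))
if len(sys.argv)>3:
    g=np.array(list(map(float,sys.argv[1:4]))); print('shift',(Rm.T@(g-p)/1000).round(4))
    if len(sys.argv)>4:
        a=float(sys.argv[4])-yy; a=(a+90)%180-90; print('spin',round(-a,1))
E
python3 s.py 659.3 -31.7 104 103.5
```

```text
t 2.53 tcp [659.5 -32.  171.2] tooly 108.0 z [-0. -0. -1.] w 51.4 F [0.3 1.1 0.5] T [0.01 0.04 0.03] q [ 0.25  0.2   0.15 -0.   -1.52 -1.51]
shift [0.0001 0.0003 0.0672]
spin 4.5
```

Emit:
carry_out:
  plan:
    - [[50,0,0,0.03,4.5],[50,0,0,0.06,4.5],[50,0,0,0.067,4.5],[50,0,0,0.067,4.5],[10,0,0,0.067,4.5],[5,0,0,0.067,4.5],[5,0,0,0.067,4.5],[5,0,0,0.067,4.5],[5,0,0,0.067,4.5],[5,0,0,0.067,4.5]]
  force: 30

```text
t: 3.37
tcp_pos: [660.5, -31.2, 107.0]
tool_rot: [0.002, -0.118, 0.993, 0.0]
force: [-2.2, 4.8, 5.9]
grip_width: 12.2
```

```bash
python3 s.py
python3 - <<'E'
from h import *
p,d=r.read_camera('wrist'); cv2.imwrite('pics/w1.png',p)
E
```

```text
t 3.37 tcp [660.5 -31.2 107. ] tooly 103.6 z [ 0.004  0.001 -1.   ] w 12.2 F [-2.2  4.8  5.9] T [ 1.48  0.8  -0.03] q [ 0.25  0.22  0.05  0.   -1.4  -1.59]
```

View pics/w1.png

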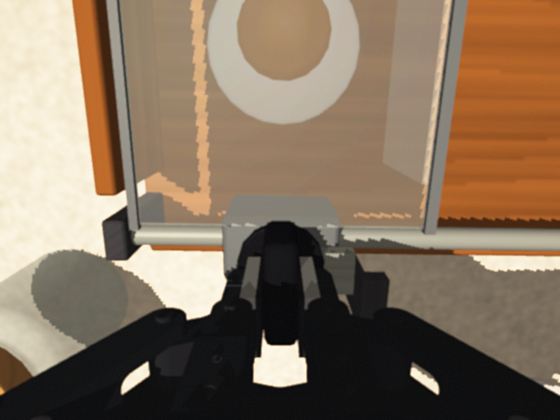

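The fingers hold the knob bar, with the picture showing them centred on it at (280,280). The tips press lightly underneath, so I'll raise slightly and turn.

Emit:
carry_out:
  plan:
    - [[5,0,0,-0.001,0],[5,0,0,-0.001,-7],[5,0,0,-0.001,-14],[5,0,0,-0.001,-21],[5,0,0,-0.001,-28],[5,0,0,-0.001,-35],[5,0,0,-0.001,-42],[5,0,0,-0.001,-49],[5,0,0,-0.001,-56],[5,0,0,-0.001,-63]]

```text
t: 4.25
tcp_pos: [659.0, -29.5, 107.0]
tool_rot: [0.001, -0.622, 0.783, 0.001]
force: [-8.6, 7.3, 0.3]
grip_width: 12.5
```

```bash
python3 s.py
```

```text
t 4.25 tcp [659.  -29.5 107. ] tooly 167.0 z [-0.     0.003 -1.   ] w 12.5 F [-8.6  7.3  0.3] T [ 2.63  2.49 -0.1 ] q [ 0.26  0.22  0.05 -0.   -1.41 -0.48]
```

Emit:
carry_out:
  plan:
    - [[5,0,0,0,-7],[5,0,0,0,-14],[5,0,0,0,-19],[5,0,0,0,-19],[5,0,0,0,-19]]

```text
t: 4.67
tcp_pos: [658.1, -29.1, 107.1]
tool_rot: [-0.001, 0.743, -0.669, -0.002]
force: [-5.6, 2.8, 0.2]
grip_width: 12.3
```

```bash
python3 s.py 626.5 131 107 186
```

```text
t 4.67 tcp [658.1 -29.1 107.1] tooly -174.0 z [-0.002  0.004 -1.   ] w 12.3 F [-5.6  2.8  0.2] T [0.99 1.57 0.06] q [ 0.26  0.22  0.05 -0.   -1.41 -0.15]
shift [-0.1626  0.0147  0.0008]
spin 0.0
```

Emit:
carry_out:
  plan:
    - [[5,-0.012,0.0012,0,0],[5,-0.024,0.0024,0,0],[5,-0.036,0.0036,0,0],[5,-0.048,0.0048,0,0],[5,-0.06,0.006,0,0],[5,-0.072,0.0072,0,0],[5,-0.084,0.0084,0,0],[5,-0.096,0.0096,0,0],[5,-0.108,0.0108,0,0],[5,-0.108,0.0108,0,0]]

```text
t: 5.5
tcp_pos: [633.8, 79.8, 107.0]
tool_rot: [0.001, 0.744, -0.668, -0.004]
force: [-9.2, 0.2, -0.9]
grip_width: 12.5
```

```bash
python3 s.py 624.5 134 107 186
```

```text
t 5.5 tcp [633.8  79.8 107. ] tooly -173.9 z [-0.006  0.004 -1.   ] w 12.5 F [-9.2  0.2 -0.9] T [-0.21  2.63 -0.03] q [ 0.43  0.17 -0.   -0.01 -1.41 -0.33]
shift [-0.0549  0.0035  0.0003]
spin 0.1
```

Emit:
carry_out:
  plan:
    - [[5,-0.012,0.001,0,0],[5,-0.024,0.002,0,0],[5,-0.036,0.003,0,0],[5,-0.046,0.004,0,0],[5,-0.053,0.0045,0,0],[5,-0.057,0.005,0,0],[5,-0.057,0.005,0,0],[5,-0.057,0.005,0,0]]

```text
t: 6.17
tcp_pos: [621.7, 132.8, 107.0]
tool_rot: [0.004, 0.744, -0.669, -0.002]
force: [-2.9, -15.7, -1.7]
grip_width: 12.3
```

```bash
python3 s.py
python3 - <<'E'
from h import *
p,d=r.read_camera('scene'); cv2.imwrite('pics/s2.png',p[120:320,150:450].repeat(2,0).repeat(2,1))
n='side'; p,d=r.read_camera(n)
for k,z in dict(knob_grip=119,cover_top=88,roll_center=49).items():
    for o in r.place_of(n,k)[:2]: print(k,o['location'],o['score'],ray(n,o['location'],z).round(1))
E
```

```text
t 6.17 tcp [621.7 132.8 107. ] tooly -173.9 z [-0.009 -0.003 -1.   ] w 12.3 F [ -2.9 -15.7  -1.7] T [-4.86  0.58  0.06] q [ 0.52  0.16 -0.01 -0.   -1.41 -0.42]
knob_grip [289.8, 161.9] 0.45 [623.4 129.5 119. ]
knob_grip [348.9, 250.4] 0.39 [ 711.7 -286.1  119. ]
roll_center [275.3, 219.7] 0.48 [559.2 -68.4  49. ]
```

View pics/s2.png

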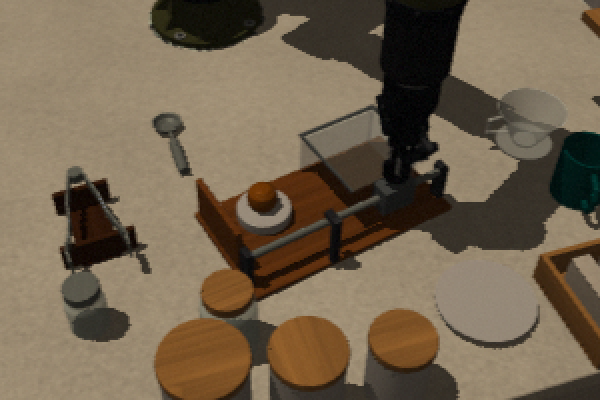

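The scene crop shows the cover slid over to the far end, the roll uncovered on the dish and the stop force felt. Next I release, rise, and look at the roll and tongs.

Emit:
carry_out:
  plan:
    - [[40,0.002,0,0,0],[40,0.002,0,0,0],[40,0.002,0,0,0],[40,0.002,0,-0.03,0],[60,0.002,0,-0.06,0],[60,0.02,0.02,-0.1,0],[60,0.06,0.03,-0.12,0],[60,0.1,0.04,-0.13,0],[60,0.13,0.05,-0.13,0],[60,0.13,0.05,-0.13,0]]

```text
t: 7.25
tcp_pos: [586.9, -5.4, 241.6]
tool_rot: [0.002, 0.742, -0.67, -0.001]
force: [-0.0, 1.1, 0.3]
grip_width: 51.4
```

```bash
python3 s.py 510 -240 250 180
python3 - <<'E'
from h import *
n='wrist'; p,d=r.read_camera(n); cv2.imwrite('pics/w3.png',p); np.save('d3.npy',d)
for k,z in dict(knob_grip=119,cover_top=88,roll_center=49,roll=30,keeper=0).items():
    for o in r.place_of(n,k)[:2]: print(k,o['location'],o['score'],ray(n,o['location'],z).round(1))
M,Rm,t=cal(n)
v,u=np.mgrid[0:420,0:560]; D=d
P=(np.stack([(u-M[0,2])/M[0,0]*D,(v-M[1,2])/M[1,1]*D,D],-1)-t)@Rm
near=(D>0)&(np.hypot(P[...,0]-563,P[...,1]+54)<45)
q=P[near&(P[...,2]>45)&(P[...,2]<80)]; print('roll',len(q),q.min(0),q.max(0),np.median(q,0))
q=P[near&(P[...,2]>26)&(P[...,2]<34)]; 
if len(q): print('dish',len(q),q.min(0),q.max(0),cv2.minEnclosingCircle(q[:,:2].astype(np.float32)))
E
```

```text
t 7.25 tcp [586.9  -5.4 241.6] tooly -174.1 z [-0.003 -0.002 -1.   ] w 51.4 F [-0.   1.1  0.3] T [ 0.16 -0.09  0.02] q [ 0.33  0.01  0.07  0.   -1.64 -0.23]
shift [ 0.2256  0.1005 -0.0077]
spin 5.9
knob_grip [224.8, 357.8] 0.57 [619.7 132.  119. ]
cover_top [332.3, 323.8] 0.85 [529.  111.3  88. ]
cover_top [318.3, 132.1] 0.43 [563.5 -53.4  88. ]
roll_center [317.2, 132.8] 0.63 [559.8 -50.3  49. ]
roll [313.7, 129.6] 0.73 [561.1 -51.7  30. ]
roll [222.2, 356.7] 0.68 [628.9 199.4  30. ]
keeper [313.8, 132.1] 0.34 [557.5 -47.9   0. ]
roll 2145 [536.80912532 -71.73742506  45.02070222] [582.30864242 -25.72424927  65.31906864] [561.23427399 -49.77367144  58.77686317]
dish 1034 [523.48273171 -88.03014724  26.00097419] [602.65687813  -9.17736979  28.37772634] ((563.4080200195312, -48.00374984741211), 40.42882537841797)
```

View pics/w3.png

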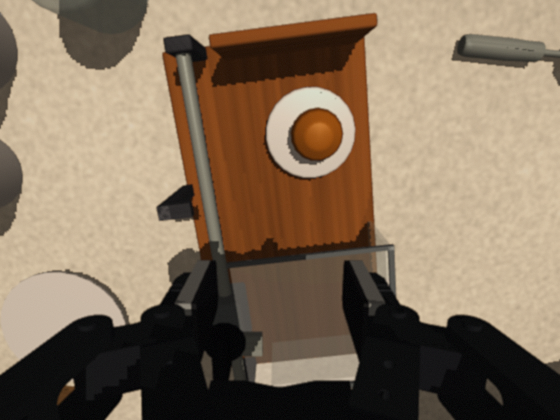

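The wrist view shows the roll uncovered at (317,133), centre about (560,-49). The knob is turned along the rail and the cover is at its far stop. Going on to the tongs.

Emit:
carry_out:
  plan:
    - [[85,0.03,0.008,-0.06,7],[85,0.07,0.01,-0.06,14],[85,0.11,0.02,-0.06,21],[85,0.15,0.03,-0.06,28],[85,0.19,0.04,-0.06,35],[85,0.23,0.05,-0.06,42],[85,0.27,0.06,-0.06,49],[85,0.3,0.06,-0.06,56],[85,0.3,0.06,-0.06,63],[85,0.3,0.06,-0.06,70]]

```text
t: 8.38
tcp_pos: [560.3, -305.9, 296.4]
tool_rot: [-0.006, -0.222, 0.975, 0.001]
force: [-0.0, 0.3, 0.2]
grip_width: 72.4
```

```bash
python3 s.py 560 -306 300 90
```

```text
t 8.38 tcp [ 560.3 -305.9  296.4] tooly 115.7 z [-0.012 -0.002 -1.   ] w 72.4 F [-0.   0.3  0.2] T [ 0.07 -0.01 -0.05] q [-0.18  0.17  0.34  0.   -1.75 -0.94]
shift [ 0.0004  0.0001 -0.0036]
spin 25.7
```

Emit:
carry_out:
  plan:
    - [[85,0,0,0,7],[85,0,0,0,14],[85,0,0,0,21],[85,0,0,0,25.7],[85,0,0,0,25.7],[85,0,0,0,25.7]]

```text
t: 8.88
tcp_pos: [561.0, -305.1, 295.8]
tool_rot: [-0.007, -0.002, 1.0, -0.001]
force: [0.3, -0.9, 0.1]
grip_width: 72.4
```

```bash
python3 s.py
python3 - <<'E'
from h import *
n='wrist'; p,d=r.read_camera(n); cv2.imwrite('pics/w4.png',p); np.save('d4.npy',d)
for k,z in dict(tongs=50,tongs_jaws=50,tongs_pivot=50,rest=0).items():
    for o in r.place_of(n,k)[:2]: print(k,o['location'],o['score'],ray(n,o['location'],z).round(1))
E
```

```text
t 8.88 tcp [ 561.  -305.1  295.8] tooly 90.2 z [-0.013 -0.002 -1.   ] w 72.4 F [ 0.3 -0.9  0.1] T [ 0.01 -0.04 -0.01] q [-0.18  0.17  0.34  0.   -1.75 -1.38]
tongs_pivot [274.1, 38.6] 0.78 [ 428.  -311.3   50. ]
rest [280.5, 127.3] 0.96 [ 513.2 -305.1    0. ]
```

View pics/w4.png

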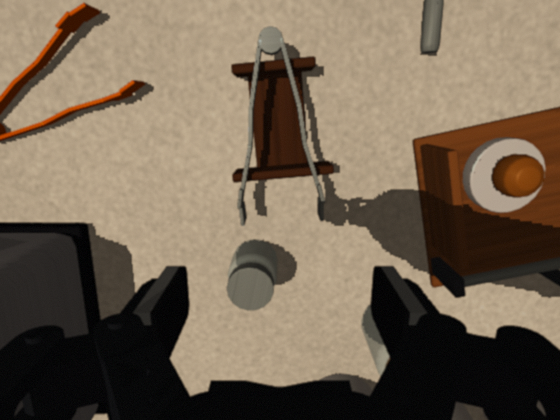

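Run:
```python
from h import *
n='wrist'; p=cv2.imread('pics/w4.png'); d=np.load('d4.npy'); M,Rm,t=cal(n)
v,u=np.mgrid[0:420,0:560]; D=d
P=(np.stack([(u-M[0,2])/M[0,0]*D,(v-M[1,2])/M[1,1]*D,D],-1)-t)@Rm
m=(D>0)&(u>225)&(u<340)&(v>15)&(v<232)&(P[...,2]>49)&(P[...,2]<75)
q=P[m]; print(len(q),q.min(0),q.max(0))
for xa in range(410,620,10):
    s=q[(q[:,0]>=xa)&(q[:,0]<xa+10)]
    if len(s):
        c=(s[:,1].min()+s[:,1].max())/2; a=s[s[:,1]>c,1]; b=s[s[:,1]<=c,1]; print(xa+5,len(s),'mid',round((a.mean()+b.mean())/2,1) if len(b) else 0,'lo',s[:,1].min().round(1),'hi',s[:,1].max().round(1),'z',np.median(s[:,2]).round(1))
mm=(D>0)&(u>220)&(u<345)&(v>15)&(v<232)&(P[...,2]>34)&(P[...,2]<44.5)
for rng in [(430,480),(540,580)]:
    s=P[mm]; s=s[(s[:,0]>rng[0])&(s[:,0]<rng[1])]
    print('bar',rng,len(s), cv2.minAreaRect(s[:,:2].astype(np.float32)) if len(s)>5 else '')
cv2.imwrite('pics/w4z.png',cv2.resize(p[15:235,210:350],None,fx=3,fy=2.6))
```

```text
2259 [ 418.17660503 -350.27417441   49.02775133] [ 610.80513589 -260.0404361    67.66786448]
415 17 mid -314.9 lo -319.7 hi -310.4 z 57.6
425 253 mid -315.3 lo -326.5 hi -303.8 z 58.2
435 309 mid -314.6 lo -328.4 hi -300.9 z 58.2
445 146 mid -313.7 lo -329.7 hi -298.0 z 57.9
455 105 mid -313.2 lo -331.7 hi -294.1 z 58.0
465 106 mid -312.5 lo -332.9 hi -291.1 z 58.0
475 97 mid -311.8 lo -334.9 hi -288.0 z 58.2
485 100 mid -311.3 lo -336.1 hi -285.9 z 58.1
495 104 mid -310.8 lo -337.3 hi -283.8 z 58.0
505 93 mid -310.1 lo -337.6 hi -282.7 z 58.0
515 95 mid -309.4 lo -337.9 hi -280.5 z 58.0
525 89 mid -308.7 lo -338.0 hi -278.4 z 58.2
535 90 mid -307.9 lo -340.3 hi -275.1 z 58.1
545 87 mid -307.2 lo -342.6 hi -271.7 z 58.2
555 87 mid -306.5 lo -343.9 hi -268.4 z 58.1
565 88 mid -305.7 lo -346.1 hi -264.5 z 58.3
575 101 mid -305.2 lo -348.8 hi -261.4 z 64.5
585 96 mid -305.2 lo -350.3 hi -260.0 z 64.9
595 112 mid -304.7 lo -350.2 hi -260.7 z 64.5
605 81 mid -303.9 lo -347.5 hi -260.6 z 64.7
615 3 mid -345.2 lo -346.5 hi -344.5 z 64.9
bar (430, 480) 839 ((458.6797180175781, -312.7720947265625), (84.4032974243164, 39.63285827636719), 89.9819564819336)
bar (540, 580) 930 ((561.2794799804688, -303.16619873046875), (108.10440063476562, 30.819616317749023), 85.41729736328125)
```

View pics/w4z.png

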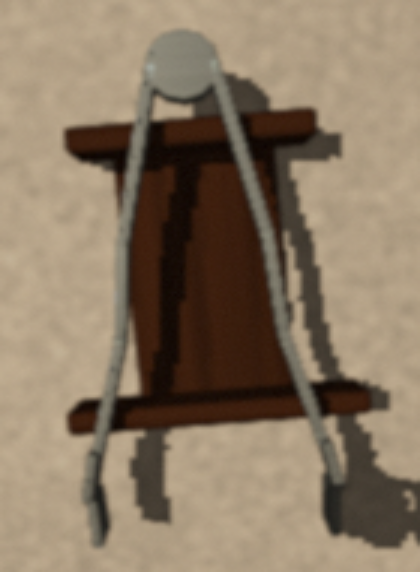

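The crop shows the steel tongs on the rest: pivot at top, jaws at bottom, arms 56 mm apart at the origin (510,-310), yaw about 4°.

```bash
python3 s.py 510 -309.8 100 94;python3 s.py 510 -309.8 27 94
```

```text
t 9.13 tcp [ 560.5 -305.7  296.2] tooly 90.1 z [-0.013 -0.002 -1.   ] w 72.7 F [ 0.8 -0.   0.1] T [ 0.03 -0.06 -0.02] q [-0.18  0.17  0.34  0.   -1.75 -1.38]
shift [ 0.048  -0.0037  0.1969]
spin -3.9
t 9.13 tcp [ 560.5 -305.7  296.2] tooly 90.1 z [-0.013 -0.002 -1.   ] w 72.7 F [ 0.8 -0.   0.1] T [ 0.03 -0.06 -0.02] q [-0.18  0.17  0.34  0.   -1.75 -1.38]
shift [ 0.0471 -0.0036  0.2699]
spin -3.9
```

Emit:
carry_out:
  plan:
    - [[100,0.02,-0.002,0.04,-3.9],[100,0.048,-0.0037,0.08,-3.9],[100,0.048,-0.0037,0.12,-3.9],[100,0.048,-0.0037,0.16,-3.9],[100,0.048,-0.0037,0.18,-3.9],[100,0.048,-0.0037,0.18,-3.9]]

```text
t: 9.63
tcp_pos: [506.8, -308.2, 109.7]
tool_rot: [-0.011, -0.035, 0.999, 0.002]
force: [-0.8, 0.4, -1.3]
grip_width: 85.2
```

```bash
python3 s.py 510 -309.8 27 94
python3 - <<'E'
from h import *
n='wrist'; p,d=r.read_camera(n); cv2.imwrite('pics/w5.png',p)
E
```

```text
t 9.63 tcp [ 506.8 -308.2  109.7] tooly 94.0 z [-0.022  0.003 -1.   ] w 85.2 F [-0.8  0.4 -1.3] T [0.04 0.01 0.04] q [-0.21  0.06 -0.12  0.   -1.42 -1.29]
shift [-0.0049 -0.0022  0.0826]
spin -0.0
```

View pics/w5.png

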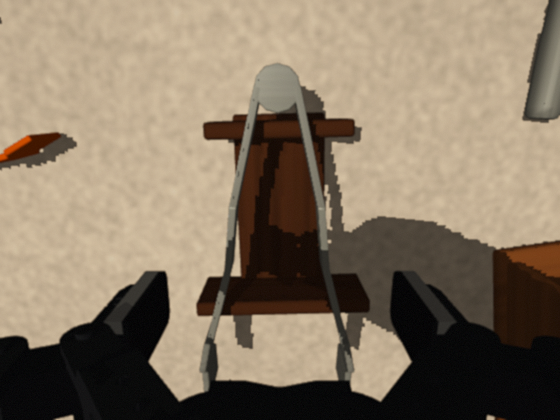

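Emit:
carry_out:
  plan:
    - [[100,-0.004,-0.0022,0.03,0],[100,-0.0045,-0.0022,0.06,0],[100,-0.0045,-0.0022,0.082,0],[100,-0.0045,-0.0022,0.082,0],[100,-0.0045,-0.0022,0.082,0]]

```text
t: 10.1
tcp_pos: [512.6, -311.8, 34.2]
tool_rot: [-0.009, -0.035, 0.999, -0.0]
force: [0.1, -0.2, 2.1]
grip_width: 84.8
```

```bash
python3 s.py 510 -309.8 27 94
python3 - <<'E'
from h import *
n='side'; p,d=r.read_camera(n); cv2.imwrite('pics/w6.png',cv2.resize(p[220:330,200:360],None,fx=4,fy=4))
E
```

```text
t 10.1 tcp [ 512.6 -311.8   34.2] tooly 94.0 z [-0.017 -0.002 -1.   ] w 84.8 F [ 0.1 -0.2  2.1] T [-0.07 -0.1   0.02] q [-0.21  0.12 -0.2   0.01 -1.27 -1.29]
shift [0.0023 0.0022 0.0072]
spin 0.0
```

View pics/w6.png

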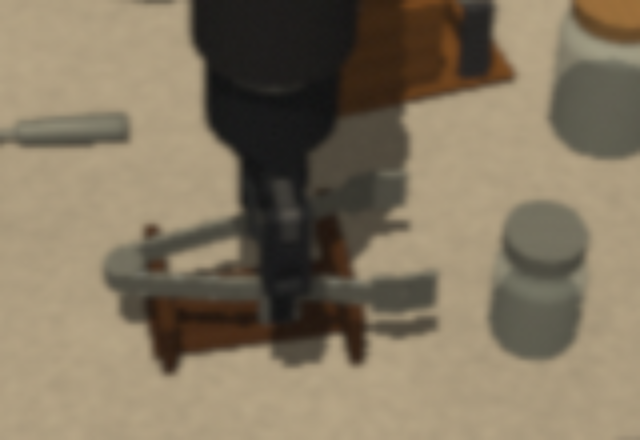

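Emit:
carry_out:
  plan:
    - [[100,0.002,0.002,0.007,0],[100,0.002,0.002,0.007,0]]

```text
t: 10.32
tcp_pos: [512.4, -310.5, 30.8]
tool_rot: [-0.006, -0.035, 0.999, -0.002]
force: [0.6, 0.3, 0.1]
grip_width: 85.4
```

```bash
python3 s.py 510 -309.8 27 94
```

```text
t 10.32 tcp [ 512.4 -310.5   30.8] tooly 94.0 z [-0.011 -0.004 -1.   ] w 85.4 F [0.6 0.3 0.1] T [ 0.02 -0.03 -0.02] q [-0.21  0.11 -0.21  0.01 -1.26 -1.3 ]
shift [0.0023 0.0009 0.0038]
spin 0.0
```

Emit:
carry_out:
  plan:
    - [[72,0.002,0.001,0.003,0],[68,0.002,0.001,0.003,0],[64,0.002,0.001,0.003,0],[60,0.002,0.001,0.003,0],[59,0.002,0.001,0.003,0],[58,0.002,0.001,0.003,0],[58,0.002,0.001,0.003,0],[58,0.002,0.001,0.003,0]]
  force: 40

```text
t: 10.98
tcp_pos: [511.2, -310.2, 29.7]
tool_rot: [-0.004, -0.035, 0.999, -0.002]
force: [0.1, 0.7, 6.2]
grip_width: 49.5
```

```bash
python3 s.py
python3 - <<'E'
from h import *
n='wrist'; p,d=r.read_camera(n); cv2.imwrite('pics/w7.png',p)
E
```

```text
t 10.98 tcp [ 511.2 -310.2   29.7] tooly 94.1 z [-0.009 -0.005 -1.   ] w 49.5 F [0.1 0.7 6.2] T [ 0.38  0.26 -0.03] q [-0.21  0.11 -0.22  0.01 -1.25 -1.3 ]
```

View pics/w7.png

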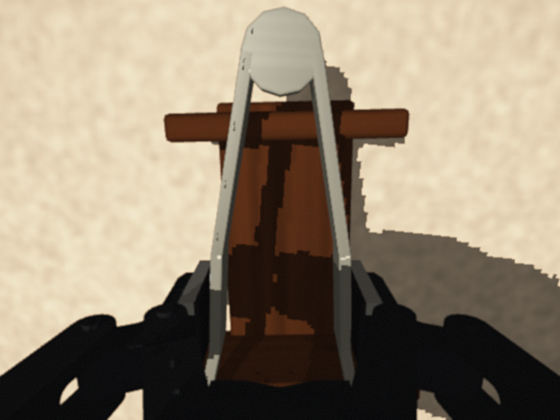

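The tongs arms sit squarely between the pads, width 49.5. Lifting.

Emit:
carry_out:
  plan:
    - [[58,0,0,-0.01,0],[58,0,0,-0.03,0],[58,0,0,-0.06,0],[58,0,0,-0.09,0],[58,0,0,-0.11,0],[58,0,0,-0.12,0],[58,0,0,-0.12,0],[58,0,0,-0.12,0]]

```text
t: 11.7
tcp_pos: [512.2, -309.3, 148.9]
tool_rot: [-0.005, -0.035, 0.999, -0.002]
force: [0.7, 0.1, -1.4]
grip_width: 49.9
```

```bash
python3 s.py
python3 - <<'E'
from h import *
for n in ['side','scene']:
    p,d=r.read_camera(n); cv2.imwrite(f'pics/l_{n}.png',p)
    np.save(f'dl_{n}.npy',d)
    for k,z in dict(tongs_jaws=140,tongs_pivot=140).items():
        for o in r.place_of(n,k)[:2]: print(n,k,o['location'],o['score'],ray(n,o['location'],z).round(1))
n='wrist'; p,d=r.read_camera(n); cv2.imwrite('pics/w8.png',p); np.save('d8.npy',d)
E
```

```text
t 11.7 tcp [ 512.2 -309.3  148.9] tooly 94.1 z [-0.009 -0.004 -1.   ] w 49.9 F [ 0.7  0.1 -1.4] T [ 0.06 -0.09 -0.03] q [-0.2   0.05 -0.06  0.01 -1.47 -1.3 ]
side tongs_jaws [300.7, 244.6] 0.72 [ 596.1 -279.8  140. ]
side tongs_jaws [288.0, 148.9] 0.63 [622.6 174.9 140. ]
side tongs_pivot [228.5, 249.6] 0.71 [ 428.5 -283.5  140. ]
scene tongs_jaws [132.8, 230.3] 0.75 [ 568.5 -459.3  140. ]
scene tongs_jaws [189.2, 218.6] 0.61 [ 571.6 -312.6  140. ]
scene tongs_pivot [176.9, 180.5] 0.76 [ 404.5 -325.   140. ]
scene tongs_pivot [80.7, 261.1] 0.57 [ 633.7 -586.   140. ]
```

View pics/l_side.png

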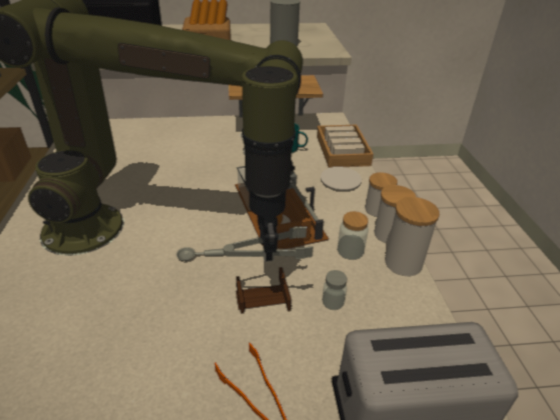

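View pics/w8.png

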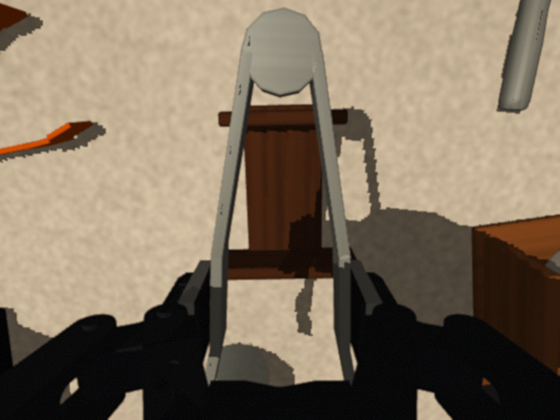

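Run:
```python
from h import *
def tri(a,b):
    P=[]
    for n in ['side','scene']:
        M,Rm,t=cal(n); P.append(M@np.c_[Rm,t])
    X=cv2.triangulatePoints(P[0],P[1],np.array(a,float).reshape(2,1),np.array(b,float).reshape(2,1)); return (X[:3]/X[3]).ravel()
print('jaws',tri([300.7,244.6],[189.2,218.6]),'piv',tri([228.5,249.6],[176.9,180.5]))
n='wrist'; d=np.load('d8.npy'); M,Rm,t=cal(n)
v,u=np.mgrid[0:420,0:560]; D=d
P=(np.stack([(u-M[0,2])/M[0,0]*D,(v-M[1,2])/M[1,1]*D,D],-1)-t)@Rm
m=(D>0)&(v<255)&(u>200)&(u<360)&(P[...,2]>140)&(P[...,2]<220); q=P[m]
print(len(q),q.min(0),q.max(0))
for xa in range(410,500,10):
    s=q[(q[:,0]>=xa)&(q[:,0]<xa+10)]
    if len(s): print(xa+5,'lo',s[:,1].min().round(1),'hi',s[:,1].max().round(1),'z',np.median(s[:,2]).round(1))
# jaws from side depth
n='side'; d=np.load('dl_side.npy'); M,Rm,t=cal(n)
P=(np.stack([(u-M[0,2])/M[0,0]*d,(v-M[1,2])/M[1,1]*d,d],-1)-t)@Rm
m=(d>0)&(P[...,2]>140)&(P[...,2]<200)&(P[...,0]>540)&(P[...,0]<625)&(P[...,1]<-250)&(P[...,1]>-360); q=P[m]
for xa in range(540,630,10):
    s=q[(q[:,0]>=xa)&(q[:,0]<xa+10)]
    if len(s): print(xa+5,len(s),'y',s[:,1].min().round(1),s[:,1].max().round(1),'z',s[:,2].min().round(1),s[:,2].max().round(1))
```

```text
jaws [ 592.25419776 -310.07044003  164.11303374] piv [ 432.30787656 -321.00647394  168.58703491]
11824 [ 418.52572539 -333.50129012  159.21534915] [ 499.88211648 -287.68898406  178.42203311]
415 lo -319.4 hi -308.6 z 175.4
425 lo -326.1 hi -302.9 z 175.7
435 lo -327.5 hi -300.3 z 175.8
445 lo -328.5 hi -297.8 z 175.5
455 lo -329.7 hi -295.5 z 175.7
465 lo -330.9 hi -292.7 z 175.8
475 lo -332.1 hi -290.3 z 176.0
485 lo -333.1 hi -287.9 z 176.1
495 lo -333.5 hi -287.7 z 175.5
545 52 y -339.0 -278.0 z 158.8 179.5
555 49 y -340.0 -275.1 z 162.9 178.8
565 50 y -340.7 -272.7 z 161.5 179.2
575 90 y -343.0 -269.2 z 156.4 185.7
585 97 y -344.2 -268.6 z 154.1 187.9
595 97 y -344.4 -267.9 z 155.0 188.5
605 90 y -342.1 -269.0 z 154.5 186.5
615 12 y -340.4 -336.1 z 156.6 184.9
```

```bash
python3 s.py 480.7 -64.5 125 102
```

```text
t 12.05 tcp [ 512.  -309.4  148.8] tooly 94.1 z [-0.01  -0.005 -1.   ] w 49.5 F [0.1 0.6 0. ] T [-0.01 -0.07 -0.04] q [-0.2   0.05 -0.06  0.01 -1.47 -1.3 ]
shift [0.0136 0.2466 0.0229]
spin -7.9
```

Emit:
carry_out:
  plan:
    - [[58,0.002,0.025,0,-1],[58,0.004,0.055,0,-2],[58,0.005,0.085,0,-3],[58,0.007,0.115,0,-4],[58,0.009,0.145,0,-5],[58,0.011,0.175,0,-6],[58,0.012,0.205,0,-7],[58,0.0136,0.23,0.005,-7.9],[58,0.0136,0.244,0.01,-7.9],[58,0.0136,0.2466,0.015,-7.9]]

```text
t: 12.88
tcp_pos: [480.6, -62.4, 132.8]
tool_rot: [-0.005, -0.106, 0.994, -0.002]
force: [0.3, -0.8, -0.1]
grip_width: 50.0
```

Emit:
carry_out:
  plan:
    - [[58,0,0,0,0],[58,0,0,0,0]]

```text
t: 13.05
tcp_pos: [480.5, -62.6, 132.5]
tool_rot: [-0.005, -0.106, 0.994, -0.002]
force: [0.1, -0.1, -0.9]
grip_width: 49.3
```

```bash
python3 s.py 480.7 -64.5 90 102
python3 - <<'E'
from h import *
for n in ['side','scene']:
    p,d=r.read_camera(n); cv2.imwrite(f'pics/m_{n}.png',p); np.save(f'dm_{n}.npy',d)
n='side'; d=np.load('dm_side.npy'); M,Rm,t=cal(n)
v,u=np.mgrid[0:420,0:560]
P=(np.stack([(u-M[0,2])/M[0,0]*d,(v-M[1,2])/M[1,1]*d,d],-1)-t)@Rm
m=(d>0)&(P[...,2]>115)&(P[...,2]<185)&(P[...,0]>520)&(P[...,0]<595)&(P[...,1]<10)&(P[...,1]>-120); q=P[m]
for xa in range(520,600,10):
    s=q[(q[:,0]>=xa)&(q[:,0]<xa+10)]
    if len(s): print(xa+5,len(s),'y',s[:,1].min().round(1),s[:,1].max().round(1),'z',s[:,2].min().round(1),s[:,2].max().round(1))
p=cv2.imread('pics/m_side.png')
cv2.imwrite('pics/m_sidez.png',cv2.resize(p[140:280,180:360],None,fx=4,fy=4))
p=cv2.imread('pics/m_scene.png')
cv2.imwrite('pics/m_scenez.png',cv2.resize(p[130:280,180:380],None,fx=4,fy=4))
E
```

```text
t 13.05 tcp [480.5 -62.6 132.5] tooly 102.2 z [-0.01  -0.005 -1.   ] w 49.3 F [ 0.1 -0.1 -0.9] T [-0.01 -0.03  0.04] q [ 0.29 -0.26 -0.37  0.   -1.47 -1.65]
shift [-0.0003 -0.0018  0.0425]
spin 0.2
525 38 y -87.0 -16.3 z 142.8 162.2
535 54 y -87.8 -14.8 z 138.3 168.6
545 59 y -87.1 -10.2 z 137.7 170.3
555 67 y -87.7 -9.7 z 138.5 170.4
565 65 y -87.1 -7.7 z 138.0 168.6
575 35 y -83.9 -74.7 z 136.2 168.4
585 14 y -79.0 -73.7 z 138.7 167.8
```

View pics/m_sidez.png

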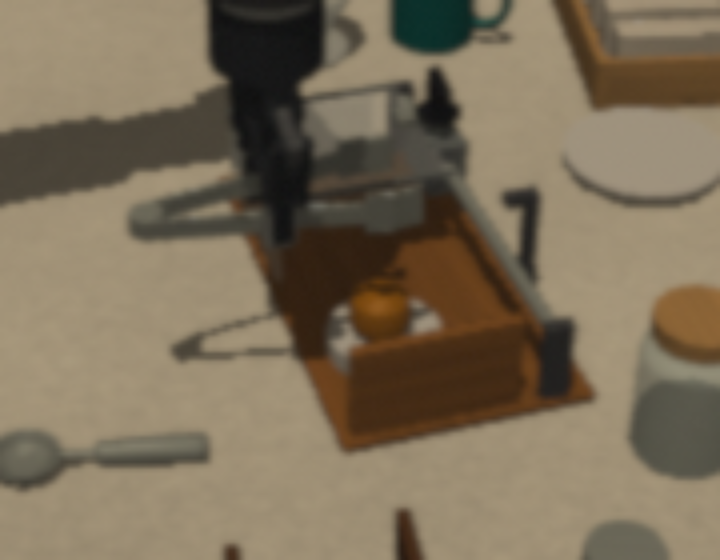

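View pics/m_scenez.png

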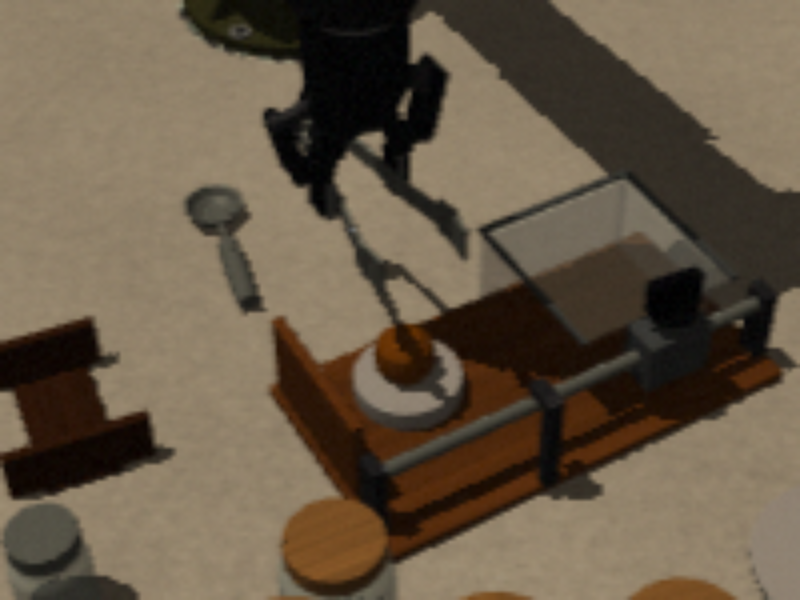

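```bash
python3 - <<'E'
from h import *
v,u=np.mgrid[0:420,0:560]
for n in ['side','scene']:
    d=np.load(f'dm_{n}.npy'); M,Rm,t=cal(n); p=cv2.imread(f'pics/m_{n}.png').astype(int)
    P=(np.stack([(u-M[0,2])/M[0,0]*d,(v-M[1,2])/M[1,1]*d,d],-1)-t)@Rm
    near=(d>0)&(np.hypot(P[...,0]-560,P[...,1]+50)<40)
    m=near&(P[...,2]>36)&(P[...,2]<75); q=P[m]
    print(n,len(q),q.min(0).round(1),q.max(0).round(1)); 
    # fit sphere-ish circle: widest at z48
    s=q[(q[:,2]>40)&(q[:,2]<58)]
    A=np.c_[2*s[:,:2],np.ones(len(s))]; 
    from scipy.optimize import least_squares
    f=least_squares(lambda c: np.hypot(s[:,0]-c[0],s[:,1]-c[1])-23,[560,-50],loss='soft_l1'); print(f.x, len(s), np.abs(f.fun).mean())
    o=r.place_of(n,'roll_center')
E
python3 s.py 480.7 -63.5 60 102
```

```text
side 196 [536.9 -79.5  37.4] [582.4 -35.7  68.6]
[560.05542835 -53.48564678] 85 1.3932682246871086
scene 190 [543.8 -75.2  36.1] [584.6 -31.4  69.3]
[559.11444312 -52.49429165] 74 1.4512046735307973
t 13.25 tcp [480.8 -63.2 133. ] tooly 102.1 z [-0.009 -0.004 -1.   ] w 49.7 F [ 0.5  0.2 -1.1] T [-0.05 -0.05  0.05] q [ 0.29 -0.26 -0.37  0.   -1.47 -1.65]
shift [-0.0006 -0.0001  0.073 ]
spin 0.1
```

Emit:
carry_out:
  plan:
    - [[58,-0.0005,-0.0028,0.02,0],[58,-0.0005,-0.0028,0.04,0],[58,-0.0005,-0.0028,0.055,0],[58,-0.0005,-0.0028,0.065,0],[58,-0.0005,-0.0028,0.065,0]]

```text
t: 13.67
tcp_pos: [480.0, -66.7, 65.7]
tool_rot: [-0.007, -0.104, 0.995, -0.002]
force: [-0.9, 0.1, -0.9]
grip_width: 49.7
```

```bash
python3 s.py 480.5 -65.8 31 102
python3 - <<'E'
from h import *
for n,(a,b,c,e) in dict(side=(170,250,230,320),scene=(160,250,230,330)).items():
    p,d=r.read_camera(n); cv2.imwrite(f'pics/n_{n}.png',cv2.resize(p[a:b,c:e],None,fx=7,fy=7))
E
```

```text
t 13.67 tcp [480.  -66.7  65.7] tooly 102.0 z [-0.013 -0.005 -1.   ] w 49.7 F [-0.9  0.1 -0.9] T [ 0.03  0.05 -0.02] q [ 0.28 -0.22 -0.46  0.   -1.34 -1.64]
shift [-0.0011  0.0008  0.0347]
spin -0.0
```

View pics/n_side.png

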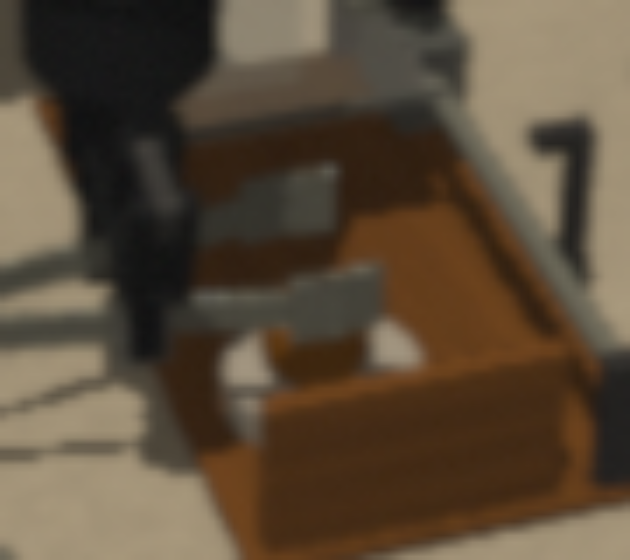

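View pics/n_scene.png

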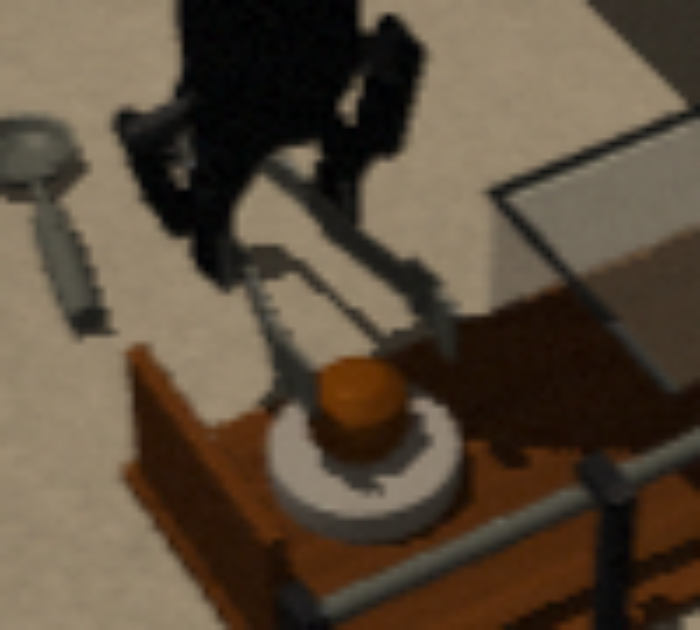

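Run:
```python
from h import *
for n in ['side','scene']:
    for y in (-56,-50,-44):
        print(n,y,proj(n,[560,y,85]).round(1),proj(n,[560,y,50]).round(1))
# far/near jaws pixel: side far jaw tip centre, near; scene
def tri(a,b):
    P=[]
    for n in ['side','scene']:
        M,Rm,t=cal(n); P.append(M@np.c_[Rm,t])
    X=cv2.triangulatePoints(P[0],P[1],np.array(a,float).reshape(2,1),np.array(b,float).reshape(2,1)); return (X[:3]/X[3]).ravel()
S=lambda u,v:(230+u/7,170+v/7); C=lambda u,v:(230+u/7,160+v/7)
print('near tip',tri(S(382,298),C(308,392)),'far tip',tri(S(336,200),C(452,332)))
print('roll top',tri(S(318,330),C(362,375)))
```

```text
side -56 [275.3 206.9] [275.1 216.7]
side -50 [275.1 205.7] [274.9 215.5]
side -44 [274.9 204.4] [274.7 214.2]
scene -56 [279.7 209.3] [279.9 217.6]
scene -50 [281.7 208.8] [281.9 217.1]
scene -44 [283.7 208.4] [283.8 216.7]
near tip [582.35794577 -80.8388771   84.32173583] far tip [570.49317003 -14.82617707  86.43532801]
roll top [557.39751902 -52.61074865  53.27874587]
```

Emit:
carry_out:
  plan:
    - [[58,-0.0025,0.0005,0.012,0],[58,-0.0025,0.0005,0.024,0],[58,-0.0025,0.0005,0.034,0],[58,-0.0025,0.0005,0.034,0],[58,-0.0025,0.0005,0.034,0]]

```text
t: 14.18
tcp_pos: [482.9, -65.8, 33.6]
tool_rot: [-0.006, -0.105, 0.994, -0.002]
force: [-0.4, 0.1, -0.8]
grip_width: 49.5
```

```bash
python3 s.py 482 -66 31 102
python3 - <<'E'
from h import *
for n,(a,b,c,e) in dict(side=(170,250,230,320),scene=(160,250,230,330)).items():
    p,d=r.read_camera(n); cv2.imwrite(f'pics/o_{n}.png',cv2.resize(p[a:b,c:e],None,fx=7,fy=7))
E
```

```text
t 14.18 tcp [482.9 -65.8  33.6] tooly 102.0 z [-0.011 -0.006 -1.   ] w 49.5 F [-0.4  0.1 -0.8] T [ 0.03 -0.06 -0.06] q [ 0.28 -0.19 -0.5   0.   -1.28 -1.64]
shift [0.0009 0.0001 0.0026]
spin 0.0
```

View pics/o_side.png

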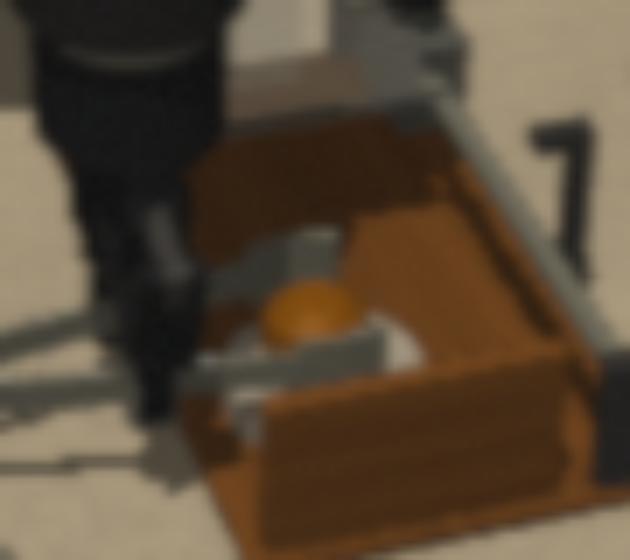

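View pics/o_scene.png

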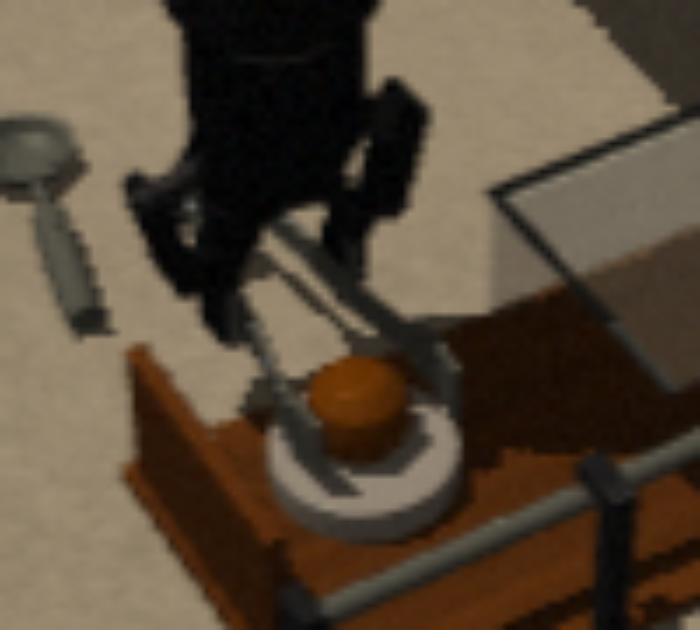

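The jaws straddle the roll, with the near gap slightly smaller. I'll shift 3 mm and close.

Emit:
carry_out:
  plan:
    - [[58,0.0005,-0.003,0.002,0],[58,0.0005,-0.003,0.002,0],[55,0.0005,-0.003,0.002,0],[52,0.0005,-0.003,0.002,0],[49,0.0005,-0.003,0.002,0],[46,0.0005,-0.003,0.002,0],[43,0.0005,-0.003,0.002,0],[41,0.0005,-0.003,0.002,0],[40,0.0005,-0.003,0.002,0],[40,0.0005,-0.003,0.002,0]]
  force: 35

```text
t: 15.12
tcp_pos: [484.0, -68.8, 33.1]
tool_rot: [-0.004, -0.105, 0.994, -0.002]
force: [-0.5, -0.5, 0.9]
grip_width: 38.2
```

Emit:
carry_out:
  plan:
    - [[38,0,0,0,0],[38,0,0,0,0],[38,0,0,0,0]]

```text
t: 15.37
tcp_pos: [484.0, -68.8, 33.1]
tool_rot: [-0.005, -0.105, 0.994, -0.002]
force: [0.0, -0.5, 0.5]
grip_width: 38.2
```

```bash
python3 s.py 482 -66 31 102
python3 - <<'E'
from h import *
for n,(a,b,c,e) in dict(side=(170,250,230,320),scene=(160,250,230,330)).items():
    p,d=r.read_camera(n); cv2.imwrite(f'pics/q_{n}.png',cv2.resize(p[a:b,c:e],None,fx=7,fy=7))
E
```

```text
t 15.37 tcp [484.  -68.8  33.1] tooly 102.0 z [-0.009 -0.005 -1.   ] w 38.2 F [ 0.  -0.5  0.5] T [ 0.03  0.16 -0.  ] q [ 0.27 -0.19 -0.5   0.   -1.27 -1.64]
shift [0.0013 0.0031 0.0021]
spin 0.0
```

View pics/q_side.png

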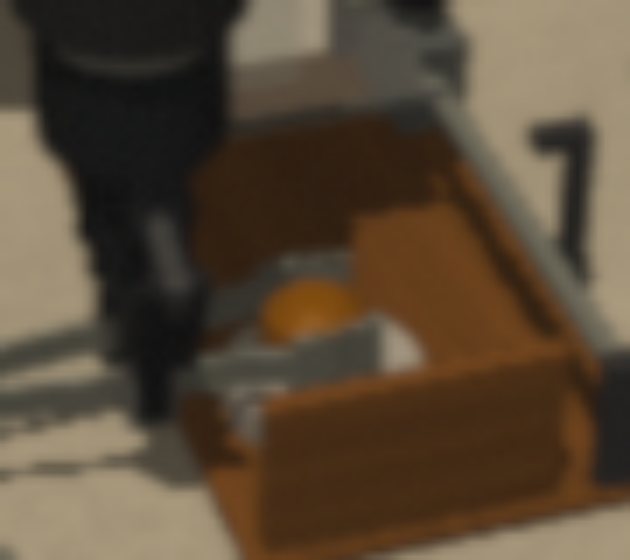

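View pics/q_scene.png

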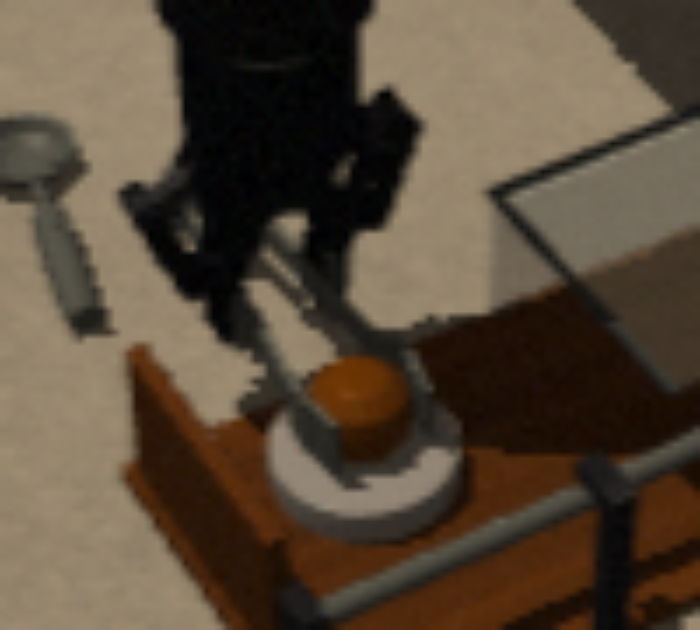

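The tongs are closed on the roll: width stalled at 38.2 while commanded to 32. Lifting.

Emit:
carry_out:
  plan:
    - [[38,0,0,-0.008,0],[38,0,0,-0.02,0],[38,0,0,-0.035,0],[38,0,0,-0.05,0],[38,0,0,-0.07,0],[38,0,0,-0.09,0],[38,0,0,-0.11,0],[38,0,0,-0.13,0],[38,0,0,-0.15,0],[38,0,0,-0.16,0]]

```text
t: 16.3
tcp_pos: [486.2, -68.1, 197.2]
tool_rot: [-0.002, -0.105, 0.994, -0.002]
force: [0.3, 0.0, -1.6]
grip_width: 37.8
```

Emit:
carry_out:
  plan:
    - [[38,0,0,-0.01,0],[38,0,0,-0.015,0],[38,0,0,-0.015,0],[38,0,0,-0.015,0],[38,0,0,-0.015,0],[38,0,0,-0.015,0]]

```text
t: 16.8
tcp_pos: [485.9, -68.0, 211.0]
tool_rot: [-0.003, -0.105, 0.994, -0.002]
force: [-0.5, -0.2, -1.0]
grip_width: 37.7
```

```bash
python3 s.py
python3 - <<'E'
from h import *
v,u=np.mgrid[0:420,0:560]
ps=[]
for n in ['side','scene']:
    p,d=r.read_camera(n); ps.append(cv2.resize(p[100:300,160:400],(400,333)))
    M,Rm,t=cal(n)
    P=(np.stack([(u-M[0,2])/M[0,0]*d,(v-M[1,2])/M[1,1]*d,d],-1)-t)@Rm
    b,g,rr=[p[...,i].astype(int) for i in range(3)]
    m=(d>0)&(rr>2*b)&(P[...,2]>140)&(np.hypot(P[...,0]-560,P[...,1]+52)<50)
    q=P[m]; print(n,len(q),q.min(0).round() if len(q) else '',q.max(0).round() if len(q) else '')
    for o in r.place_of(n,'knob_grip')[:1]: print(o['score'],ray(n,o['location'],119).round())
cv2.imwrite('pics/fin.png',np.hstack(ps))
E
```

```text
t 16.8 tcp [485.9 -68.  211. ] tooly 102.0 z [-0.006 -0.005 -1.   ] w 37.7 F [-0.5 -0.2 -1. ] T [ 0.07  0.03 -0.03] q [ 0.28 -0.25 -0.22  0.   -1.61 -1.64]
side 139 [529. -91. 219.] [576. -29. 511.]
0.62 [622. 118. 119.]
scene 1158 [515. -92. 211.] [587. -20. 620.]
0.73 [626. 116. 119.]
```

View pics/fin.png

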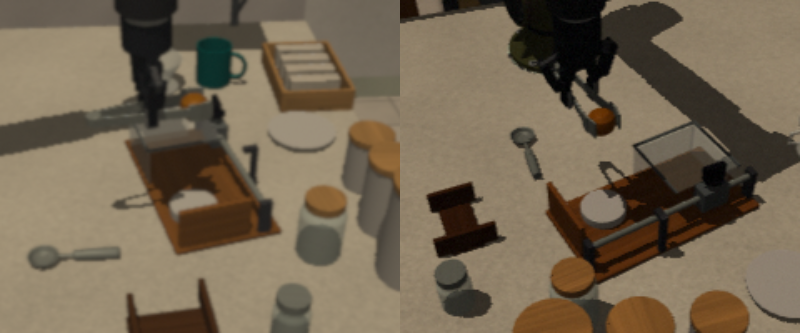

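Run:
```python
from h import *
v,u=np.mgrid[0:420,0:560]
ax=np.array([-.203,.979])
def knob(d,n,c):
    M,Rm,t=cal(n)
    P=(np.stack([(u-M[0,2])/M[0,0]*d,(v-M[1,2])/M[1,1]*d,d],-1)-t)@Rm
    m=(d>0)&(P[...,2]>105)&(P[...,2]<138)&(np.hypot(P[...,0]-c[0],P[...,1]-c[1])<33)
    q=P[m]; return len(q),((q.min(0)+q.max(0))/2).round(1)
def edge(d,n,c):  # cover top surface near z 88
    M,Rm,t=cal(n)
    P=(np.stack([(u-M[0,2])/M[0,0]*d,(v-M[1,2])/M[1,1]*d,d],-1)-t)@Rm
    return P
for n in ['side','scene']:
    p,d=r.read_camera(n)
    a=knob(np.load(f'd_{n}.npy'),n,(659,-32)); b=knob(d,n,(625,127))
    print(n,a,b,'travel',((b[1]-a[1])[:2]@ax).round(1))
p,d=r.read_camera('wrist'); cv2.imwrite('pics/w9.png',p)
```

```text
side (130, array([659.3, -35.9, 118.2])) (60, array([623.1, 123.2, 119.1])) travel 163.1
scene (121, array([660.2, -30.2, 119.4])) (127, array([626.1, 129.8, 118.5])) travel 163.6
```

View pics/w9.png

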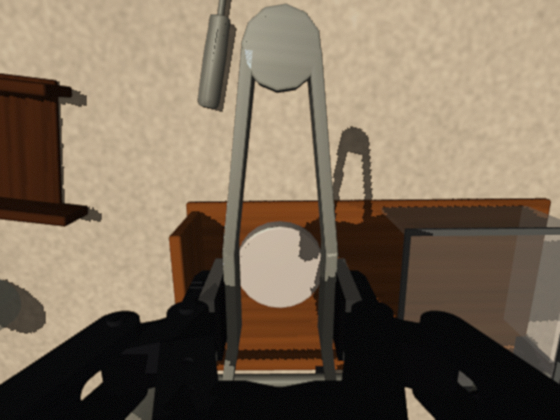

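The cover has travelled about 163 mm. The dish is empty, and the roll hangs in the closed tongs about 23 cm up. Handing in.

```bash
python3 -c "
from bench import r
r.close_job(); s=r.state(); print(s['t'],s['tcp_pos'],s['grip_width'])"
```

```text
the job is handed in; nothing more can be done
the job is handed in; nothing more can be done
```

I finished the task and handed it in at about 17 s of the 64 s allowed; `close_job()` gives no verdict.

**What I did:**
- **Knob:** I turned it counter-clockwise to about 84° (1.47 rad), judged from the tool's turn.
- **Cover:** I slid it to its stop and felt about 16 N of pushback there.
- **Tongs:** I lifted the steel tongs half closed, lowered them around the roll and closed them. The fingers stalled at 38 mm while commanded to about 32 mm.
- **Roll:** I raised it straight up and left it hanging there.

**Last checks before handing in:**
- **Roll height:** the pictures show the roll in the jaws and the dish empty. I put its centre at about 23 cm, worked out from the tool height. My colour-based measurement also picked up the arm, so it does not confirm that figure.
- **Grip:** the opening held steady at 37.7 mm.
- **Cover travel:** the two fixed cameras gave 163 and 164 mm from depth. The trained network's knob position pointed to only about 153 to 159 mm; I trusted depth, and all of these are above 145 mm.
- **Bystanders:** the mug, spoon, creamer and sugar jar looked unmoved in the last pictures, by eye only. I did not check the dripper closely, but the arm never went near it.

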